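# Refit the spindle retaining ring with the pliers

## Task

Refit the retaining ring on the jar turntable drive: squeeze the pliers that wait in the loading stand so that they spread the ring and carry it over to the spindle, slide it down over the spindle and with it gently press the sprung carrier disc fully down, and let the ring close into the spindle's groove so that it holds the disc down. Then draw the pliers out of the ring and hang them back upright in their stand. Do not touch the ring with the gripper, and leave the other things on the bench where they are.

Things in the scene. Friction and masses are not known exactly. Their poses are not given: they have to be found in the camera images.
- stand: white plastic loading stand, fixed: base 116 x 124 x 8 mm (x, y, z); origin at the centre of its underside, z up. Two notched posts, 105 mm tall, at x = +22, y = +-35 to +-52 mm. At the start the pliers' rest bar lies in the notches and the ring lies on a pad between the posts, 16 mm above the bench, the pliers' tips already in its holes. They leave straight up: lift 110 mm to clear the posts
- stand_rest (a point): point midway between the two notches, 89 mm above the bench, where pliers_bar lies when the pliers hang in the stand; axes as the stand. The notches have flared mouths (24 mm wide along x, narrowing to 14 mm) and end stops 4 mm beyond each end of the bar
- pliers: steel retaining-ring pliers with black handles, 155 mm tall, about 150 g, upright, tips down: two levers hinged on a cross plate. Origin between the tips at their lower ends, z up along the tool, y the direction in which handles and tips move. Squeezing the handles together spreads the tips; each moves 10 mm outward. The black handles are 15 mm thick (x) and reach from z = 103 to 155 mm
- pliers_grip (a point): point midway between the handles, 140 mm above the tips: grip here from above, fingers closing along y. The open handles splay: 62 mm over their outer faces here, 67 mm at their tops; 42 mm and parallel when squeezed to the built-in stop. A spring opens them with about 5 N a side; squeezing to the stop with the ring on takes about 16 N, 30 to 40 N is safe as the stop bears the rest
- pliers_bar (a point): middle of the pliers' rest bar (10 x 90 x 8 mm, along y), 70 mm above the tips
- pliers_left (a joint): turn of each lever of the pliers (both move alike), rad: 0 open, 0.147 squeezed to the stop
- ring: dark steel external retaining ring, outside diameter 48 mm, 4.5 mm thick, 34 g, lying flat; origin at the bore's centre on the underside, z up; the gap with two 6 mm thick holed lugs is at +x. Four inward teeth, on a 31.8 mm circle when closed, pass the 36 mm spindle with about 1 mm to spare when fully spread. Lightly oiled. Seats at any yaw. Its +x starts along the stand's +x
- ring_left (a joint): opening angle of the ring's left (+y) arm, rad: 0 closed, about 0.17 spread by the pliers
- ring_right (a joint): the same for the right (-y) arm
- drive: white jar turntable drive, fixed: case 170 x 150 x 45 mm high, origin at the centre of its underside, z up
- spindle_axis (a point): point on the upright spindle's axis at the level of the case's top, 45 mm above the bench. Spindle 36 mm in diameter with a tapered nose, its tip (26 mm wide) 16 mm above the top face of the carrier disc; the disc, 82 mm in diameter, lies round it. When the disc is up its top face covers the lower 4 mm of the groove, which is 32 mm in diameter and 6.5 mm high; 6.5 mm of full diameter follow above
- carrier (a joint): how far the carrier disc is pushed down on its spring, m: 0 up, 0.003 at its stop. It starts to move at about 6 N and meets its hard stop at about 10 N; at the stop a ring lying on the disc is level with the groove. A seated ring keeps it down by about 0.002. The bearing under it is harmed by more than 25 N
- jar_large: white screw-top jar, 92 mm in diameter, 120 mm tall, bystander; origin at the centre of its underside
- jar_small: white jar, 72 mm in diameter, 85 mm tall, bystander; origin at the centre of its underside
- wash_bottle: white bottle with blue cap, 72 mm in diameter, 190 mm tall, bystander; origin at the centre of its underside
- mortar: white mortar bowl, 100 mm in diameter, 55 mm tall, bystander; origin at the centre of its underside
- spatula: spatula, 200 mm long, lying flat along x, bystander; origin at the centre of its underside
- dish: shallow white weighing dish, 72 mm in diameter, bystander; origin at the centre of its underside
- jar_lid: white jar lid lying flat, 76 mm in diameter, 14 mm thick, bystander; origin at the centre of its underside
- pliers_tips (a point): point between the tips' lower ends. Tips are 5 x 3 mm, 6 mm long below a flat 12 x 10 mm shoulder that pushes the ring down, and slant outward so that a spread ring stays on. Handles let out nearly fully (pliers_left 0.01 to 0.035; fingers 60 to 64 mm apart, by where they touch) free the tips in a closed ring to draw straight up, while the spring still presses the handles on the fingers
- ring_holes (a point): point midway between the two lug holes of the closed ring, on the underside, 26.5 mm from the ring's centre along its +x. The pliers' tips stand here at the start. Spread on the pliers, the ring's centre lies 23 mm to the -x side of the pliers and its underside about 2 mm below the tips' ends; as it closes this grows to 26.5 mm, so it helps to follow with the pliers some 3 mm along the ring's +x
- carrier_level (a point): point on the spindle's axis, 67 mm above the bench: the middle height of the carrier disc's top face when the disc is up. The spindle is height-adjustable (for the jar used last), so spindle, groove and disc really stand, all together, up to 9 mm higher or lower than this, differently each time; this point does not show it, so their height must be felt
Mind the look-alikes: they are no part of the job. What is shaped like the pliers but green is not meant.

How it is judged (in metres and radians):
On the way, in this order (a step that is already met when the one before it is completed fails the run):
1. the ring, spread on the pliers' tips, is lifted out of the stand (z of ring in the frame of stand above 0.06 m and value of joint ring_left above 0.12 rad and distance between ring and pliers below 0.035 m), for 0.2 s.
2. the ring is closed in the spindle's groove and holds the carrier disc down (value of joint carrier above 0.0012 m and value of joint each of ring_left, ring_right below 0.06 rad and horizontal distance between ring and spindle_axis below 0.0025 m and angle between ring's own z axis and vertical below 0.08 rad), for 0.2 s.
At the end, for the whole second after the job is handed in: The ring lies level (within 0.08 rad) and centred (within 2.5 mm) on the spindle with both arms closed (below 0.06 rad), holding the carrier disc at least 1.2 mm down; the pliers hang upright (within 0.1 rad) in the stand, their rest bar within 8 mm of its place in the notches, at rest (all of step 2 and distance between pliers_bar and stand_rest below 0.008 m and angle between pliers's own z axis and vertical below 0.1 rad and linear speed of each of pliers, ring below 0.02 m/s); the robot touches nothing.
It fails at once if more than 25 N on the carrier disc (contact force between carrier and anything else above 25 N).
It fails at once if the gripper touches the ring (contact force between ring and the fingers above 1 N).
It fails at once if one of the bystanders is moved by more than 30 mm (distance of any of jar_large, jar_small, wash_bottle, mortar, spatula, dish, jar_lid from where it was at the start of the episode above 0.03 m).
It also fails if it takes over 61 s, if anything falls off the work surface, if the arm or the gripper's body presses on something with over 40 N, if the wrist force passes 120 N, or if a joint passes its speed limit or range.

## Robot

A 6-joint arm with a two-finger parallel gripper is mounted at the origin on the work surface. World frame = base frame: x ahead of the robot, y to its left, z up, the work surface at z = 0. Lengths are in mm, angles in degrees, forces in N, time in s.
With the tool pointing down it reaches from about 350 to 850 mm from the base axis. Payload 8.1 kg.
Tool frame: the origin (TCP) lies between the finger pads; the fingertips stand 22 mm ahead of it and the grasp point (between the pads) lies 3 mm ahead of it (r.nose_length is the z of the fingertips in the tool frame, in mm); z points along the fingers, x is the direction in which the jaws open and shut, and the axes are right-handed (so a half turn about z gives the same grasp; the last joint's range is limited). The gripper opens to 85 mm and grips with 20 to 120 N. Pads are 22 mm wide; open, the fingers measure 114 mm over their backs; the gripper's body (76 mm by 85 mm) begins 54 mm behind the grasp point. The pads swing forward as they close: fully open they stand 13 mm farther back than shut.
Start: joints at [59.106, 7.471, 85.268, -0, 87.261, -4.893], TCP at [263.011, 539.287, 253.292] pointing down, gripper open.
Joint ranges: [-169.43, 169.43], [-51.17, 129.36], [1.28, 143.12], [-76.62, 256.62], [0, 156.53], [-152.29, 152.29]. Speed limits (degrees/s): [136.94, 136.94, 159.86, 180, 180, 180].

## Interface

Orientations are given as [roll, pitch, yaw] about the fixed x, y, z axes, in that order (R = Rz(yaw) Ry(pitch) Rx(roll)).
In Python, from bench import r gives the robot as it stands.
- The arm moves only by the shell command python3 -m jog 'ROWS' [FORCE]. ROWS is JSON, a list of rows, each a list of 5 numbers: the shift along the tool's x, y, z in m, then the turn about the tool's z in degrees, then the opening in per cent of the stroke, from 0 (shut) to 100 (fully open). A call has 1 to 8 rows; each row is the pose to reach, as a shift and turn from the pose measured when the call began, along the tool's axes at that moment; what a row does not reach only later rows make up. A row lasts 1/10 s, in which the tool goes at most 50 mm and 8.59 degrees, less where a joint would pass 70% of its speed; a pose out of reach is approached as far as the arm can. A call with a gripper value outside its range is refused whole. The fingers move at their own pace and stop on an object; FORCE is the grip in N (left out, the last holds). Time passes only in rows, so rows that repeat a pose let the fingers close. It gives the time, the measured TCP pose, the force and the opening at its end, in the units of the state.
- r.sense(): the state, without advancing time (a new reading comes with each control period).
- r.snapshot(name): name is "side" or "top"; returns a dict with "image" (384x512x3 uint8, red, green, blue), "K" (3x3 intrinsics, pixels), "T" (4x4, takes a point from camera to world coordinates). Camera axes: x right, y down, z forward; pixel columns grow to the right and rows downward; lengths in mm; the calibration is good to about 2 mm. A picture is of the moment at which its call begins. There is no depth.
- r.hand_in(): hands the job in, once; it reports no verdict.
Trained networks look in a picture, given as the dict that the camera call returned (one of the last four; its "shot" number tells which), for a name from the list of things; names that differ only in an ending like _2 or _b are one class to them, and where a whole thing is asked for, a point or a joint stands for the part that bears it (a point fixed in the world has none). Each returns a list of dicts, best first, with "conf" (0 to 1); they miss things now and then, are a little off and sometimes report something else, mostly with a low value. They report only what shows in the picture. A call takes as long as a camera call. They do not tell look-alikes from the thing itself.
- r.search_frame(picture, label): "bbox" ([left, top, right, bottom] in pixels, round what is visible of it).
- r.pinpoint(picture, label): "uv" ([column, row] in pixels: a listed point, or the origin of a listed thing).
The state is a dict: "time": time; "joint_pos": joint angles; "qd": joint speeds; "joint_efforts": joint torques, N m; "tool_pos": TCP position; "tcp_rot": TCP orientation; "ft_force": force on the tool from outside, world axes, zero at the start; "wrist_torque": the same for the moment, N m; "finger_gap": finger opening in mm.
Only numpy, scipy, OpenCV 4.12 (cv2) and the standard library are available. Lean on these libraries where they do the work, as an engineer would, in place of code of your own. Each camera call takes 0.05 s, during which the arm holds its last target. There are 200 camera calls.

## Working session

There is one attempt and no reset: what is moved stays moved. The work goes in short steps, Python scripts to look and compute and a shell command to move; the robot and the scene stay as the last step left them, time stands still between calls to the robot, and variables do not carry over. Pictures are saved under pics/ and viewed, about 8 in all and at most 12, crops included, and the job is handed in when it is done.

```bash
ls; mkdir -p pics
python3 - <<'E'
from bench import r
import cv2
s=r.sense(); print(s, r.nose_length)
for n in("top","side"):
    p=r.snapshot(n); cv2.imwrite(f"pics/{n}0.png",p["image"][:,:,::-1]); print(n,p["K"].tolist(),p["T"].round(3).tolist())
    for l in("pliers_grip","pliers_bar","pliers_tips","stand","stand_rest","spindle_axis","drive","ring","ring_holes"):
        print(l,[(round(d["conf"],2),[round(float(x)) for x in d["uv"]]) for d in r.pinpoint(p,l)])
E
```

```text
pics
{'time': 0.0, 'joint_pos': array([ 5.91066715e+01,  7.51433176e+00,  8.53316972e+01, -2.34899580e-04,
        8.72626766e+01, -4.89435610e+00]), 'qd': array([ 0.03573179, -0.05313633,  0.07929125,  0.00830416,  0.00144383,
        0.05894355]), 'joint_efforts': array([ 1.69047446e-03, -5.69382370e+01, -5.00564182e+01,  1.77780275e-04,
        1.46227199e-02, -1.68832253e-05]), 'tool_pos': array([262.73203149, 538.825805  , 252.22933139]), 'tcp_rot': array([-1.79990959e+02,  1.08329229e-01,  6.40010476e+01]), 'ft_force': array([-0.63071681,  0.18232958,  0.31337731]), 'wrist_torque': array([ 0.00180354,  0.00266641, -0.01371562]), 'finger_gap': 85.06767719454741} 22.0
top [[405.2087371856594, 0.0, 260.05766496894483], [0.0, 405.2087371856594, 189.32417453427874], [0.0, 0.0, 1.0]] [[-0.003, -0.991, 0.132, 439.952], [-0.999, -0.002, -0.042, -46.471], [0.042, -0.132, -0.99, 982.285], [0.0, 0.0, 0.0, 1.0]]
pliers_grip [(0.83, [305, 214]), (0.77, [277, 295]), (0.55, [372, 204])]
pliers_bar [(0.64, [365, 206]), (0.57, [277, 293]), (0.52, [299, 216])]
pliers_tips [(0.86, [354, 210]), (0
[... 273 characters left out ...]
.08895791440102], [0.0, 458.57969454230374, 187.0039180559265], [0.0, 0.0, 1.0]] [[0.938, -0.244, 0.247, 276.937], [-0.347, -0.688, 0.638, -727.926], [0.015, -0.684, -0.73, 896.623], [0.0, 0.0, 0.0, 1.0]]
pliers_grip [(0.72, [152, 223]), (0.69, [311, 260]), (0.62, [252, 222]), (0.56, [202, 149]), (0.31, [192, 222])]
pliers_bar [(0.96, [253, 239]), (0.72, [168, 242]), (0.55, [365, 316])]
pliers_tips [(0.92, [254, 258]), (0.71, [176, 264]), (0.57, [286, 312])]
stand [(0.69, [246, 265])]
stand_rest [(0.81, [251, 242]), (0.33, [366, 317]), (0.28, [312, 171])]
spindle_axis [(0.65, [199, 148])]
drive [(0.95, [202, 155])]
ring [(0.44, [246, 263]), (0.44, [202, 141])]
ring_holes [(0.71, [253, 257])]
```

View pics/top0.png

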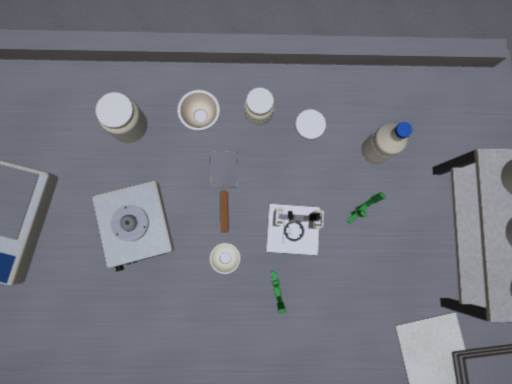

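View pics/side0.png

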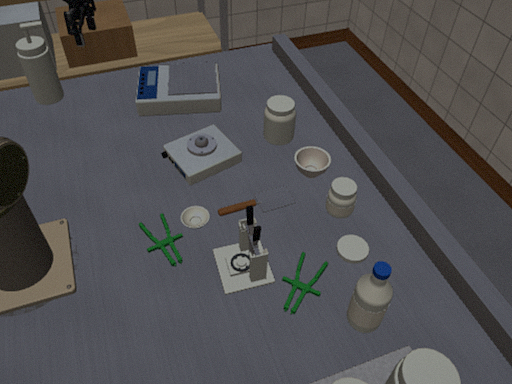

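The top view shows the black pliers standing in the white stand at about (300,216), with the ring at (293,232) and the drive's spindle at (129,223). In the side view the same things are at (252,225), (240,262) and (202,142).

These could be taken for the pliers: green at top (278,293) / side (160,240), green at top (366,208) / side (305,283), and black in the stand at top (300,216) / side (252,222). I choose the black pair and will check it in a close crop.

```bash
cat > h.py <<'E'
import numpy as np, cv2
from bench import r
def ray(p,uv):
    d=p["T"][:3,:3]@np.linalg.inv(p["K"])@np.array([uv[0],uv[1],1.]); return p["T"][:3,3],d
def onz(p,uv,z):
    o,d=ray(p,uv); return o+d*(z-o[2])/d[2]
def proj(p,X):
    c=np.linalg.inv(p["T"])@np.append(X,1); q=p["K"]@c[:3]; return q[:2]/q[2]
def tri(ps,uvs):
    A=np.zeros((3,3));b=np.zeros(3)
    for p,u in zip(ps,uvs):
        o,d=ray(p,u); d=d/np.linalg.norm(d); M=np.eye(3)-np.outer(d,d); A+=M;b+=M@o
    return np.linalg.solve(A,b)
def crop(p,c,w,h,k,n=None):
    x,y=int(c[0]-w/2),int(c[1]-h/2); im=p["image"][y:y+h,x:x+w,::-1]
    return cv2.resize(im,None,fx=k,fy=k,interpolation=cv2.INTER_CUBIC)
E
python3 - <<'E'
from h import *
t=r.snapshot("top"); s=r.snapshot("side")
print("grip z140+19",onz(t,(305,214),159).round(),onz(s,(252,222),159).round())
print("bar",onz(s,(253,239),89).round(),onz(t,(299,216),89).round(), "tri",tri((t,s),((299,216),(253,239))).round())
print("tips",onz(t,(296,220),19).round(),onz(s,(254,258),19).round())
print("spindle",onz(s,(199,148),45).round(), "tip",onz(t,(129,223),83).round(),onz(s,(202,142),83).round())
print("stand",onz(t,(291,226),0).round(),onz(s,(246,265),0).round())
a=crop(t,(296,225),80,75,5); b=crop(t,(133,223),80,75,5); c=crop(s,(248,250),80,75,5); d=crop(s,(202,150),80,75,5)
cv2.imwrite("pics/c1.png",np.vstack([np.hstack([a,b]),np.hstack([c,d])])[:, :])
E
```

```text
grip z140+19 [ 499. -173.  159.] [ 493. -176.  159.]
bar [ 499. -168.   89.] [ 500. -170.   89.] tri [ 499. -170.   91.]
tips [ 495. -173.   19.] [ 501. -171.   19.]
spindle [479. 204.  45.] tip [485. 203.  83.] [484. 183.  83.]
stand [ 482. -163.    0.] [ 482. -171.    0.]
```

View pics/c1.png

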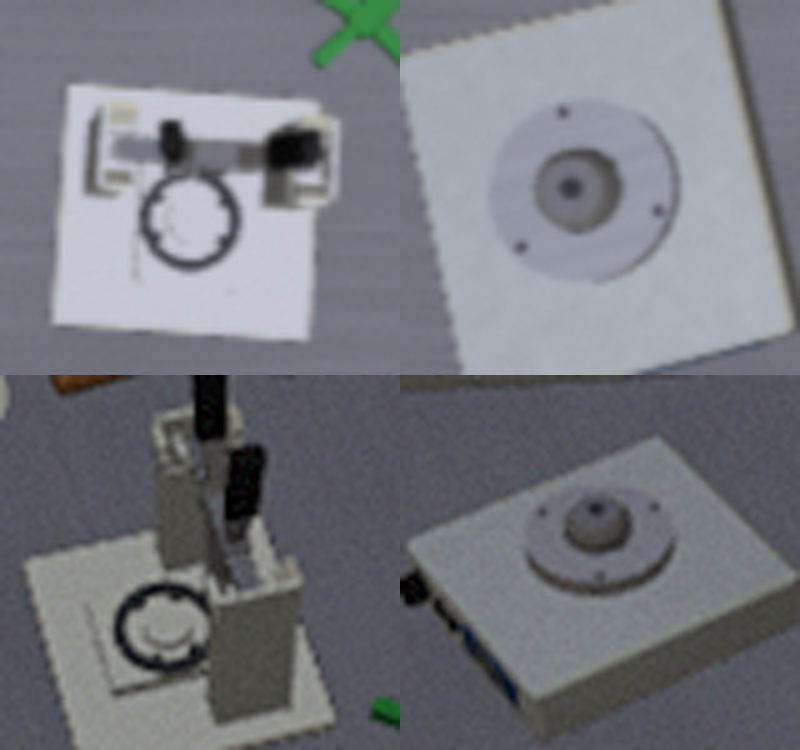

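The crop shows the black handles in the notched posts, at crop (170,135) and (300,145). The ring on the pad is at (190,220), the spindle tip at (571,188) top / (595,508) side, and the disc centre near (580,190). The choice is confirmed. Next, refined positions.

Run:
```python
from h import *
from scipy.optimize import least_squares
t=r.snapshot("top"); s=r.snapshot("side")
f=lambda o,c:np.array(o)+(np.array(c)+.5)/5-.5
To=(256,187);Do=(93,185);So=(208,212);Eo=(162,112)
C=[onz(t,f(To,c),8) for c in((68,85),(318,103),(310,340),(52,325))]
print("stand corners",np.round(C,1).tolist(),"ctr",np.mean(C,0).round(1))
e1=C[0]-C[1]; e2=C[3]-C[2]; g1=C[0]-C[3]; g2=C[1]-C[2]
for e in(e1,e2): print("len",np.linalg.norm(e).round(),"yaw",np.degrees(np.arctan2(-e[0],e[1])).round(1))
for e in(g1,g2): print("len",np.linalg.norm(e).round(),"yaw",np.degrees(np.arctan2(e[1],e[0])).round(1))
print("ring top",onz(t,f(To,(190,220)),18).round(1),"ring side",onz(s,f(So,(163,627-375)),18).round(1))
print("tip tri",tri((t,s),(f(Do,(171,188)),f(Eo,(195,133)))).round(1))
# disc centre top / side
print("disc tri",tri((t,s),(f(Do,(181,190)),f(Eo,(199,535+0-375)))).round(1))
for c in((467,247),):pass
# handles: tops
print("drive side corners",)
```

```text
stand corners [[535.3, -109.8, 8.0], [526.6, -231.4, 8.0], [412.9, -224.9, 8.0], [420.5, -101.4, 8.0]] ctr [ 473.8 -166.9    8. ]
len 122.0 yaw -4.1
len 124.0 yaw -3.5
len 115.0 yaw -4.2
len 114.0 yaw -3.2
ring top [ 469.8 -166.9   18. ] ring side [ 468.  -170.3   18. ]
tip tri [487.2 210.3  72.8]
disc tri [487.9 211.5  51.9]
drive side corners
```

```bash
cat >> h.py <<'E'
def go(X,yaw):
    s=r.sense(); p=s["tool_pos"]; a=np.radians(s["tcp_rot"][2])
    x=np.array([np.cos(a),np.sin(a),0]); y=np.array([np.sin(a),-np.cos(a),0])
    d=np.array(X,float)-p
    tu=-((yaw-s["tcp_rot"][2]+180)%360-180)
    print("t",round(s["time"],2),"tcp",p.round(1),"rot",s["tcp_rot"].round(2),"F",s["ft_force"].round(1),"gap",round(s["finger_gap"],1))
    print("ROW",[round(d@x/1000,4),round(d@y/1000,4),round(-d[2]/1000,4),round(tu,2)])
E
python3 -c "
from h import *
go((496,-168.5,225),86.2)"
```

```text
t 1.2 tcp [263.  539.3 253.3] rot [-180.   -0.   64.] F [-0.1 -0.3 -0.1] gap 85.1
ROW [np.float64(-0.534), np.float64(0.5197), np.float64(0.0283), np.float64(-22.2)]
```

```bash
python3 -m jog '[[-0.534,0.52,0.028,-22.2,100],[-0.534,0.52,0.028,-22.2,100],[-0.534,0.52,0.028,-22.2,100],[-0.534,0.52,0.028,-22.2,100],[-0.534,0.52,0.028,-22.2,100],[-0.534,0.52,0.028,-22.2,100],[-0.534,0.52,0.028,-22.2,100],[-0.534,0.52,0.028,-22.2,100]]'; python3 -c "
from h import *
go((496,-168.5,225),86.2)"
```

```text
time: 2.0
tool_pos: [388.0, 158.9, 238.6]
tcp_rot: [179.9, -0.0, 86.2]
ft_force: [0.7, 0.1, -0.0]
finger_gap: 85.3
t 2.0 tcp [388.  158.9 238.6] rot [ 1.7994e+02 -2.0000e-02  8.6230e+01] F [ 0.7  0.1 -0. ] gap 85.3
ROW [np.float64(-0.3196), np.float64(0.1293), np.float64(0.0136), np.float64(0.03)]
```

```bash
python3 -m jog '[[-0.32,0.129,0.0136,0,100],[-0.32,0.129,0.0136,0,100],[-0.32,0.129,0.0136,0,100],[-0.32,0.129,0.0136,0,100],[-0.32,0.129,0.0136,0,100],[-0.32,0.129,0.0136,0,100],[-0.32,0.129,0.0136,0,100],[-0.32,0.129,0.0136,0,100]]'
python3 - <<'E'
from h import *
go((496,-168.5,225),86.2)
s=r.snapshot("side");t=r.snapshot("top")
cv2.imwrite("pics/c2.png",np.hstack([crop(t,(300,210),80,100,5),crop(s,(250,215),80,100,5)]))
go((496,-168.5,162),86.2)
E
```

```text
time: 2.8
tool_pos: [496.0, -173.9, 224.2]
tcp_rot: [180.0, 0.1, 85.9]
ft_force: [-0.6, 1.0, -0.4]
finger_gap: 85.7
t 2.8 tcp [ 496.  -173.9  224.2] rot [1.7997e+02 6.0000e-02 8.5950e+01] F [-0.6  1.  -0.4] gap 85.7
ROW [np.float64(0.0054), np.float64(-0.0004), np.float64(-0.0008), np.float64(-0.25)]
t 2.9 tcp [ 495.4 -169.7  224.5] rot [ 1.800e+02 -7.000e-02  8.609e+01] F [ 0.1 -0.1  0.7] gap 85.3
ROW [np.float64(0.0013), np.float64(0.0005), np.float64(0.0625), np.float64(-0.11)]
```

View pics/c2.png

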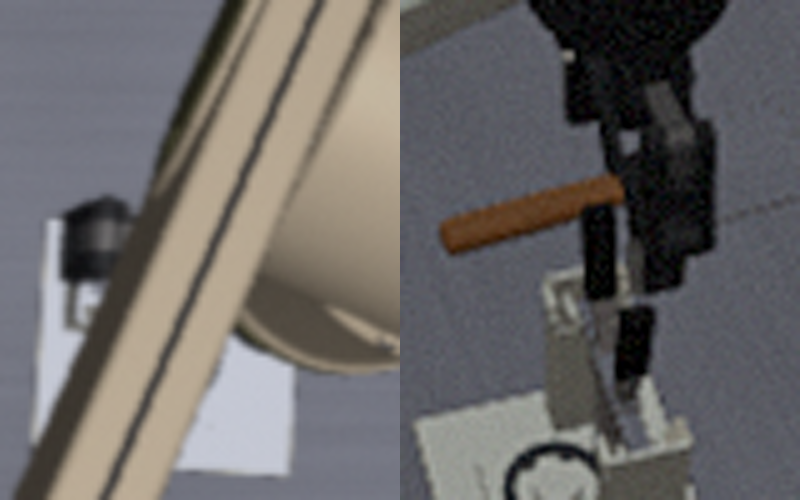

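Crop: the open fingers, near one ending at (665,285) and far one at (585,120), stand over the black handle tops at (597,210) and (635,312), so they are aligned. Descending.

```bash
python3 -m jog '[[0.001,0.0005,0.02,-0.1,100],[0.001,0.0005,0.04,-0.1,100],[0.001,0.0005,0.0625,-0.1,100],[0.001,0.0005,0.0625,-0.1,100],[0.001,0.0005,0.0625,-0.1,100]]'
python3 - <<'E'
from h import *
go((496,-168.5,162),86.2)
s=r.snapshot("side")
im=crop(s,(250,215),80,100,6)
p=np.array([250-40,215-50])
for X in((495.8,-168.4,159),(495.8,-168.4,89)):
    u=((proj(s,X)-p)*6).astype(int); cv2.circle(im,tuple(int(v) for v in u),4,(0,0,255),1)
cv2.imwrite("pics/c3.png",im)
E
```

```text
time: 3.4
tool_pos: [495.8, -167.5, 162.5]
tcp_rot: [-180.0, -0.1, 86.3]
ft_force: [0.5, 1.0, 0.7]
finger_gap: 85.3
t 3.4 tcp [ 495.8 -167.5  162.5] rot [-1.7997e+02 -9.0000e-02  8.6270e+01] F [0.5 1.  0.7] gap 85.3
ROW [np.float64(-0.001), np.float64(0.0003), np.float64(0.0005), np.float64(0.07)]
```

View pics/c3.png

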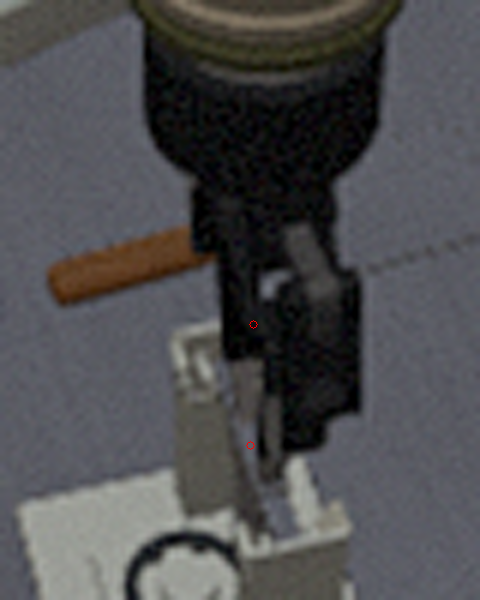

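The fingers straddle both handles (grip mark (253,324), bar mark (250,445)). Squeezing.

```bash
python3 -m jog '[[0,0,0,0,40],[0,0,0,0,40],[0,0,0,0,40],[0,0,0,0,40],[0,0,0,0,40],[0,0,0,0,40],[0,0,0,0,40],[0,0,0,0,40]]' 35
```

```text
time: 4.25
tool_pos: [499.5, -169.1, 168.4]
tcp_rot: [179.5, 0.1, 86.3]
ft_force: [-0.6, 1.6, 17.6]
finger_gap: 40.6
```

```bash
python3 -m jog '[[0,0,-0.003,0,40],[0,0,-0.006,0,40],[0,0,-0.01,0,40],[0,0,-0.015,0,40],[0,0,-0.015,0,40]]' 35
python3 - <<'E'
from h import *
go((496,-168.5,270),86.2)
s=r.snapshot("side")
cv2.imwrite("pics/c4.png",crop(s,(250,225),80,100,6))
E
```

```text
time: 4.75
tool_pos: [499.5, -169.2, 184.0]
tcp_rot: [179.4, 0.1, 86.2]
ft_force: [0.1, 0.4, -1.7]
finger_gap: 40.0
t 4.75 tcp [ 499.5 -169.2  184. ] rot [1.7943e+02 1.1000e-01 8.6250e+01] F [ 0.1  0.4 -1.7] gap 40.0
ROW [np.float64(0.0004), np.float64(-0.0035), np.float64(-0.086), np.float64(0.05)]
```

View pics/c4.png

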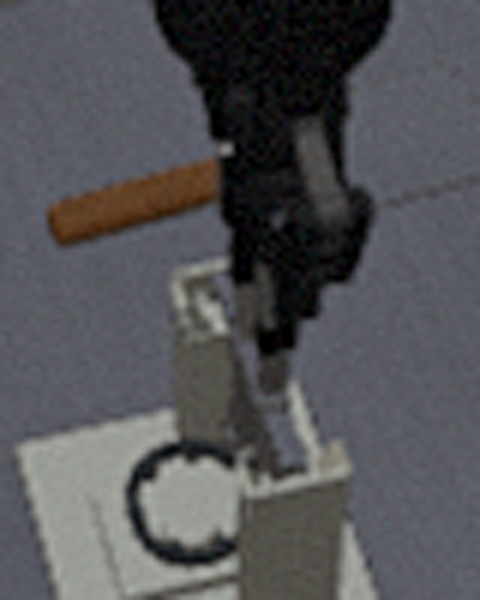

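The ring lifts with the pliers, spread: it is visibly larger, at crop (190,505), and the wrist force reads −1.7 N, about the pliers' plus ring's weight. Lifting clear.

```bash
python3 -m jog '[[0,0,-0.03,0,40],[0,0,-0.06,0,40],[0,0,-0.098,0,40],[0,0,-0.098,0,40],[0,0,-0.098,0,40],[0,0,-0.098,0,40]]' 35
python3 - <<'E'
from h import *
go((510,208,278),86.2)
E
```

```text
time: 5.4
tool_pos: [497.8, -168.6, 279.8]
tcp_rot: [179.6, 0.1, 86.2]
ft_force: [-1.3, 0.2, -1.6]
finger_gap: 40.5
t 5.4 tcp [ 497.8 -168.6  279.8] rot [1.7959e+02 6.0000e-02 8.6250e+01] F [-1.3  0.2 -1.6] gap 40.5
ROW [np.float64(0.3766), np.float64(-0.0124), np.float64(0.0018), np.float64(0.05)]
```

```bash
python3 -m jog '[[0.03,-0.001,0,0,40],[0.07,-0.003,0,0,40],[0.12,-0.005,0,0,40],[0.17,-0.007,0,0,40],[0.22,-0.009,0,0,40],[0.27,-0.011,0,0,40],[0.32,-0.012,0,0,40],[0.35,-0.012,0,0,40]]' 35;  python3 -m jog '[[0.02,0,0,0,40],[0.025,0,0,0,40],[0.025,0,0,0,40],[0.025,0,0,0,40],[0.025,0,0,0,40],[0.025,0,0,0,40]]' 35
python3 - <<'E'
from h import *
go((510,208,278),86.2)
s=r.snapshot("side");t=r.snapshot("top")
cv2.imwrite("pics/c5.png",np.hstack([crop(t,(133,215),80,100,5),crop(s,(205,120),80,100,5)]))
for n,p in(("t",t),("s",s)):
  for l in("ring","pliers_tips","ring_holes","pliers_bar"):
    print(n,l,[(round(d["conf"],2),[round(float(x),1) for x in d["uv"]]) for d in r.pinpoint(p,l)])
E
```

```text
time: 6.2
tool_pos: [507.2, 184.7, 277.1]
tcp_rot: [179.8, 0.1, 86.4]
ft_force: [1.2, -0.7, -2.7]
finger_gap: 40.9
time: 6.8
tool_pos: [508.9, 208.6, 277.1]
tcp_rot: [179.8, 0.1, 86.3]
ft_force: [-0.0, 0.2, -1.7]
finger_gap: 40.3
t 6.8 tcp [508.9 208.6 277.1] rot [1.7978e+02 7.0000e-02 8.6290e+01] F [-0.   0.2 -1.7] gap 40.3
ROW [np.float64(-0.0006), np.float64(0.0011), np.float64(-0.0009), np.float64(0.09)]
t ring [(0.6, [119.5, 227.8])]
t pliers_tips [(0.74, [350.2, 207.5]), (0.66, [272.9, 285.0]), (0.6, [255.5, 112.7]), (0.46, [122.6, 211.2]), (0.35, [204.0, 118.9])]
t ring_holes [(0.57, [120.0, 216.8]), (0.43, [223.5, 255.0])]
t pliers_bar [(0.68, [336.8, 186.5]), (0.6, [244.0, 296.0]), (0.46, [111.6, 210.3])]
s ring [(0.43, [199.5, 123.4])]
s pliers_tips [(0.95, [178.2, 267.6]), (0.79, [286.8, 312.5]), (0.61, [205.8, 123.4])]
s ring_holes [(0.56, [205.5, 158.0])]
s pliers_bar [(0.95, [302.9, 289.1]), (0.91, [165.8, 242.7]), (0.89, [203.5, 99.0])]
```

View pics/c5.png

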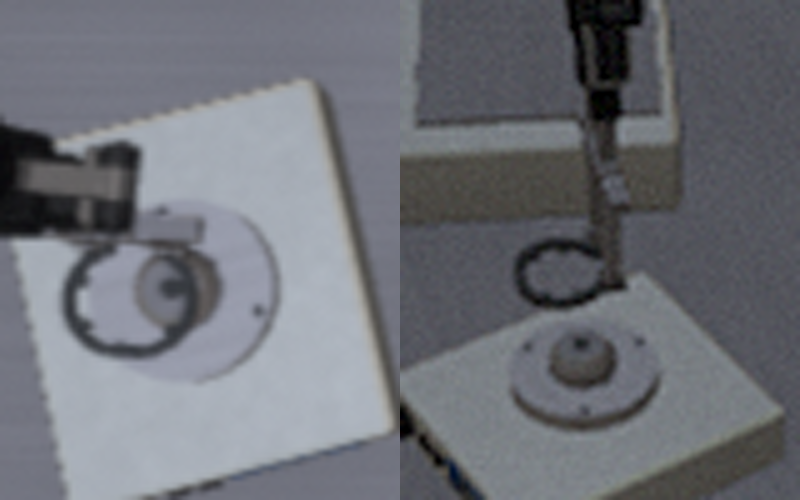

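The ring hangs spread and level beside the nose: its centre is at crop (131,300) top / (562,273) side. The spindle tip is at (172,287) top / (583,345) side.

Run:
```python
from h import *
t=r.snapshot("top"); s=r.snapshot("side")
f=lambda o,c:np.array(o)+(np.array(c)+.5)/5-.5
To=(93,165);So=(165,70)
R=tri((t,s),(f(To,(131,300)),f(So,(162,273)))); S=tri((t,s),(f(To,(171,287)),f(So,(183,345))))
D=tri((t,s),(f(To,(182,290)),f(So,(185,373))))
print(R.round(1),S.round(1),D.round(1))
for n,X,o,u in(("ring",R,t,f(To,(131,300))),("rs",R,s,f(So,(162,273)))): print(n,(proj(o,X)-u).round(2))
for z in(125,128,131): print(z,onz(t,f(To,(131,300)),z).round(1),onz(s,f(So,(162,273)),z).round(1))
for z in(74,80,86): print("tip",z,onz(t,f(To,(171,287)),z).round(1),onz(s,f(So,(183,345)),z).round(1))
for z in(54,60,66): print("disc",z,onz(t,f(To,(182,290)),z).round(1),onz(s,f(So,(185,373)),z).round(1))
```

```text
[480.5 212.6 121.5] [488.3 210.8  70.6] [488.2 211.7  49.5]
ring [ 0.09 -0.3 ]
rs [-0.25  0.01]
125 [479.7 211.7 125. ] [480.2 208.2 125. ]
128 [479.6 210.8 128. ] [479.4 204.6 128. ]
131 [479.4 209.9 131. ] [478.6 200.9 131. ]
tip 74 [487.8 209.9  74. ] [487.8 206.8  74. ]
tip 80 [487.5 208.2  80. ] [486.3 200.   80. ]
tip 86 [487.2 206.5  86. ] [484.7 193.2  86. ]
disc 54 [487.5 210.6  54. ] [487.5 206.6  54. ]
disc 60 [487.2 208.9  60. ] [486.  199.9  60. ]
disc 66 [486.9 207.3  66. ] [484.5 193.3  66. ]
```

```bash
python3 -m jog '[[-0.001,0.008,0,0,40],[-0.001,0.008,0.01,0,40],[-0.001,0.008,0.025,0,40],[-0.001,0.008,0.04,0,40],[-0.001,0.008,0.04,0,40],[-0.001,0.008,0.04,0,40]]' 35
python3 - <<'E'
from h import *
go((517,207,237),86.2)
s=r.snapshot("side");t=r.snapshot("top")
cv2.imwrite("pics/c6.png",np.hstack([crop(t,(128,222),40,56,10),crop(s,(203,138),40,56,10)]))
E
```

```text
time: 8.0
tool_pos: [516.1, 207.9, 235.8]
tcp_rot: [179.9, 0.1, 86.4]
ft_force: [-0.4, 0.2, -1.2]
finger_gap: 40.5
t 8.0 tcp [516.1 207.9 235.8] rot [1.7992e+02 1.1000e-01 8.6380e+01] F [-0.4  0.2 -1.2] gap 40.5
ROW [np.float64(-0.0009), np.float64(0.001), np.float64(-0.0012), np.float64(0.18)]
```

View pics/c6.png

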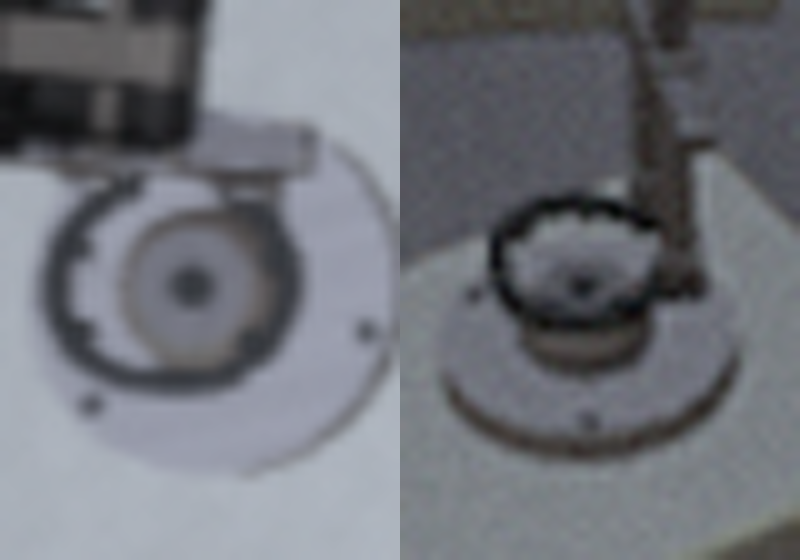

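Top: the ring's bore centre is at about (172,289) and the spindle tip at (190,287). Side: the ring is at (579,261) and the tip at (580,287). They are nearly concentric, and I'll work out the remaining shift.

Run:
```python
from h import *
t=r.snapshot("top"); s=r.snapshot("side")
f=lambda o,c:np.array(o)+(np.array(c)+.5)/10-.5
To=(108,194);So=(183,110)
S=tri((t,s),(f(To,(190,287)),f(So,(180,287))))
for c,e in(((172,289),(179,261)),((172,294),(179,261)),((172,287),(176,261))):
    R=tri((t,s),(f(To,c),f(So,e))); print(R.round(1),"shift",(S-R).round(1))
go((0,0,0),86.3)
```

```text
[487.1 212.4  80.1] shift [ 0.1 -1.4 -8.1]
[486.5 212.2  80.5] shift [ 0.7 -1.1 -8.5]
[486.9 212.6  80.1] shift [ 0.3 -1.6 -8.1]
t 8.2 tcp [517.2 208.3 238. ] rot [1.7971e+02 4.0000e-02 8.6390e+01] F [-0.  -0.8 -1.9] gap 40.0
ROW [np.float64(-0.2405), np.float64(-0.5031), np.float64(0.238), np.float64(0.09)]
```

```bash
python3 -m jog '[[-0.0014,0.0005,0,0,40],[-0.0014,0.0005,0.003,0,40],[-0.0014,0.0005,0.006,0,40],[-0.0014,0.0005,0.008,0,40],[-0.0014,0.0005,0.009,0,40],[-0.0014,0.0005,0.009,0,40],[-0.0014,0.0005,0.009,0,40]]' 35
python3 - <<'E'
from h import *
go((517,207,220),86.3)
s=r.snapshot("side");t=r.snapshot("top")
go((517,207,220),86.3)
cv2.imwrite("pics/c7.png",np.hstack([crop(t,(128,222),40,56,10),crop(s,(203,138),40,56,10)]))
E
```

```text
time: 8.9
tool_pos: [517.7, 206.8, 228.9]
tcp_rot: [179.7, 0.0, 86.4]
ft_force: [-0.2, 0.4, -1.7]
finger_gap: 40.5
t 8.9 tcp [517.7 206.8 228.9] rot [1.7972e+02 4.0000e-02 8.6380e+01] F [-0.2  0.4 -1.7] gap 40.5
ROW [np.float64(0.0001), np.float64(-0.0007), np.float64(0.0089), np.float64(0.08)]
t 9.0 tcp [517.7 206.9 229.1] rot [1.797e+02 3.000e-02 8.639e+01] F [ 0.2 -0.6 -2.3] gap 40.5
ROW [np.float64(0.0001), np.float64(-0.0008), np.float64(0.0091), np.float64(0.09)]
```

View pics/c7.png

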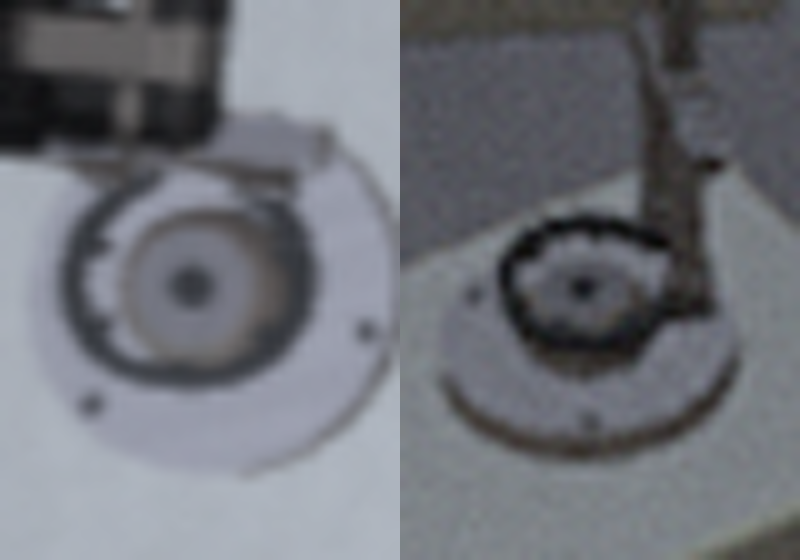

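The ring is now concentric with the nose: ring (190,287) against tip (190,287) from the top, (583,284) against (581,287) from the side. Descending slowly while feeling the force.

```bash
python3 -m jog '[[0,0,0.002,0,40],[0,0,0.004,0,40],[0,0,0.006,0,40],[0,0,0.006,0,40]]' 35;python3 -m jog '[[0,0,0.001,0,40],[0,0,0.002,0,40],[0,0,0.003,0,40],[0,0,0.003,0,40]]' 35
```

```text
time: 9.4
tool_pos: [517.4, 206.8, 222.5]
tcp_rot: [179.8, 0.0, 86.4]
ft_force: [0.3, -0.2, -2.1]
finger_gap: 40.4
time: 9.8
tool_pos: [517.2, 206.8, 219.2]
tcp_rot: [179.8, 0.1, 86.4]
ft_force: [-1.6, 0.3, -1.7]
finger_gap: 40.4
```

```bash
python3 -m jog '[[0,0,0.001,0,40],[0,0,0.002,0,40],[0,0,0.002,0,40]]' 35;python3 -m jog '[[0,0,0.001,0,40],[0,0,0.002,0,40],[0,0,0.002,0,40]]' 35
```

```text
time: 10.1
tool_pos: [517.1, 206.8, 217.0]
tcp_rot: [179.8, 0.1, 86.4]
ft_force: [-1.1, 0.3, -1.7]
finger_gap: 40.3
time: 10.4
tool_pos: [517.1, 206.8, 214.8]
tcp_rot: [179.8, 0.1, 86.4]
ft_force: [-0.8, 0.3, -2.0]
finger_gap: 39.9
```

```bash
python3 -m jog '[[0,0,0.001,0,40],[0,0,0.002,0,40],[0,0,0.002,0,40]]' 35
```

```text
time: 10.7
tool_pos: [517.4, 206.8, 213.3]
tcp_rot: [179.8, 0.1, 86.4]
ft_force: [-0.9, -0.5, 3.7]
finger_gap: 40.4
```

```bash
python3 -m jog '[[0,0,0.001,0,40],[0,0,0.002,0,40],[0,0,0.002,0,40]]' 35
```

```text
time: 11.0
tool_pos: [517.7, 206.9, 211.8]
tcp_rot: [179.7, 0.0, 86.4]
ft_force: [-1.9, -0.5, 5.1]
finger_gap: 40.1
```

```bash
python3 -m jog '[[0,0,0.001,0,40],[0,0,0.002,0,40],[0,0,0.002,0,40]]' 35
```

```text
time: 11.3
tool_pos: [518.3, 207.1, 210.8]
tcp_rot: [179.6, -0.0, 86.4]
ft_force: [-2.2, 0.2, 6.7]
finger_gap: 40.5
```

```bash
python3 -m jog '[[0,0,0.001,0,40],[0,0,0.002,0,40],[0,0,0.002,0,40]]' 35
```

```text
time: 11.6
tool_pos: [519.2, 207.3, 210.7]
tcp_rot: [179.5, -0.1, 86.4]
ft_force: [-3.2, -0.4, 11.9]
finger_gap: 40.1
```

The hard stop is reached: z holds at 210.7 with about 14 N on the disc. Next I let the ring close while keeping the pressure on and following slightly along +x.

```bash
python3 -m jog '[[0,0,0.002,0,50],[0,0.0003,0.0025,0,53],[0,0.0006,0.003,0,56],[0,0.001,0.0035,0,60],[0,0.001,0.0035,0,60]]' 35
```

```text
time: 12.1
tool_pos: [521.4, 207.3, 208.5]
tcp_rot: [179.3, -0.1, 86.4]
ft_force: [0.9, -1.4, 6.4]
finger_gap: 51.3
```

```bash
python3 -m jog '[[0,0,0.001,0,63],[0,0,0.0015,0,66],[0,0,0.002,0,69],[0,0,0.002,0,71],[0,0,0.002,0,71],[0,0,0.002,0,71]]' 35
python3 - <<'E'
from h import *
go((517,207,220),86.3)
s=r.snapshot("side");t=r.snapshot("top")
cv2.imwrite("pics/c8.png",np.hstack([crop(t,(128,222),40,56,10),crop(s,(203,138),40,56,10)]))
E
```

```text
time: 12.7
tool_pos: [521.7, 207.2, 206.7]
tcp_rot: [179.2, -0.1, 86.4]
ft_force: [1.2, -0.4, 4.9]
finger_gap: 60.9
t 12.7 tcp [521.7 207.2 206.7] rot [ 1.7924e+02 -9.0000e-02  8.6380e+01] F [ 1.2 -0.4  4.9] gap 60.9
ROW [np.float64(-0.0005), np.float64(-0.0046), np.float64(-0.0133), np.float64(0.08)]
```

View pics/c8.png

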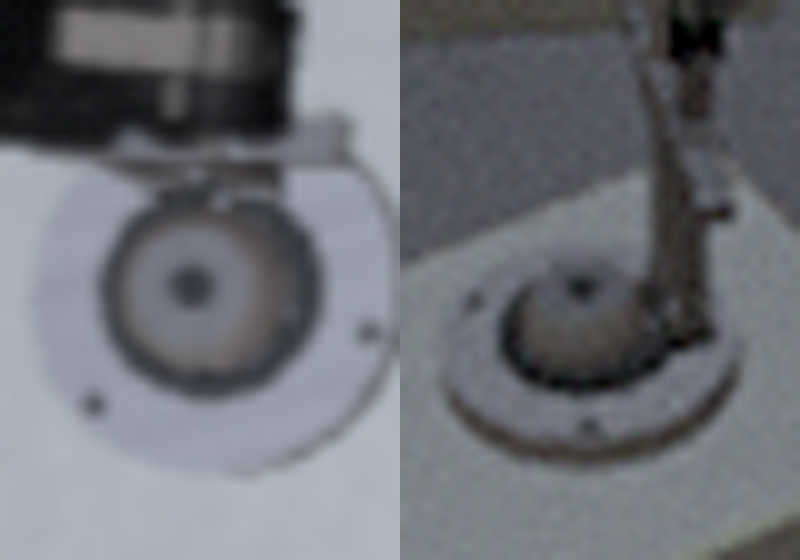

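The ring has closed round the spindle (outline (103–323) top, about 48 mm) and lies on the disc, with the handles at 60.9 mm. Drawing the tips straight up.

```bash
python3 -m jog '[[0,0,-0.001,0,71],[0,0,-0.002,0,71],[0,0,-0.003,0,71],[0,0,-0.003,0,71]]' 35;python3 -m jog '[[0,0,-0.001,0,71],[0,0,-0.002,0,71],[0,0,-0.003,0,71],[0,0,-0.003,0,71]]' 35
```

```text
time: 13.2
tool_pos: [521.0, 207.1, 208.7]
tcp_rot: [179.3, -0.1, 86.4]
ft_force: [-0.5, -0.3, -4.2]
finger_gap: 60.4
time: 13.6
tool_pos: [521.5, 207.3, 212.5]
tcp_rot: [179.3, -0.1, 86.4]
ft_force: [0.5, 0.2, -1.7]
finger_gap: 60.5
```

```bash
python3 -m jog '[[0,0,-0.003,0,71],[0,0,-0.006,0,71],[0,0,-0.01,0,71],[0,0,-0.01,0,71]]' 35; python3 -m jog '[[0,0,-0.01,0,71],[0,0,-0.025,0,71],[0,0,-0.05,0,71],[0,0,-0.065,0,71],[0,0,-0.065,0,71],[0,0,-0.065,0,71]]' 35
python3 - <<'E'
from h import *
go((500,-169,280),86.3)
s=r.snapshot("side");t=r.snapshot("top")
cv2.imwrite("pics/c9.png",np.hstack([crop(t,(128,215),60,96,6),crop(s,(203,120),60,96,6)]))
for n,p in(("t",t),("s",s)):
  for l in("ring","pliers_bar","pliers_tips"):
    print(n,l,[(round(d["conf"],2),[round(float(x),1) for x in d["uv"]]) for d in r.pinpoint(p,l)])
E
```

```text
time: 14.0
tool_pos: [521.9, 207.4, 223.6]
tcp_rot: [179.2, -0.1, 86.4]
ft_force: [0.4, 0.1, -1.2]
finger_gap: 60.7
time: 14.6
tool_pos: [521.2, 207.5, 289.0]
tcp_rot: [179.1, -0.2, 86.4]
ft_force: [0.1, 0.1, -2.1]
finger_gap: 60.5
t 14.6 tcp [521.2 207.5 289. ] rot [ 1.7911e+02 -1.5000e-01  8.6380e+01] F [ 0.1  0.1 -2.1] gap 60.5
ROW [np.float64(-0.377), np.float64(0.0026), np.float64(0.009), np.float64(0.08)]
t ring [(0.48, [129.4, 225.0])]
t pliers_bar [(0.89, [333.6, 183.4]), (0.57, [244.2, 298.0]), (0.47, [108.1, 204.6])]
t pliers_tips [(0.81, [271.0, 285.4]), (0.67, [352.9, 205.9]), (0.63, [117.6, 203.9])]
s ring [(0.4, [205.4, 142.2])]
s pliers_bar [(0.86, [208.8, 92.8]), (0.63, [165.1, 240.5]), (0.6, [300.4, 288.5])]
s pliers_tips [(0.9, [179.4, 267.2]), (0.89, [286.5, 315.1]), (0.75, [209.9, 117.1])]
```

View pics/c9.png

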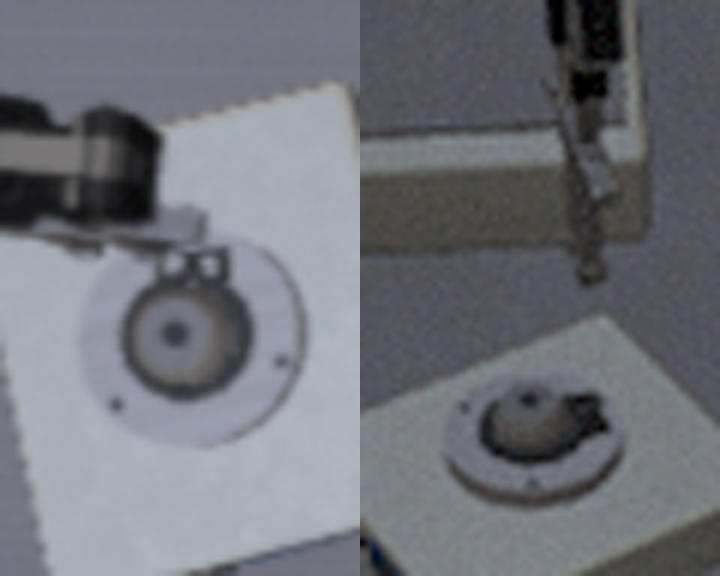

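The ring sits closed on the spindle, level and with its lugs free at crop (193,265) top, and the pliers are clear above it. Next, a slip check of the pliers in the grip against the earlier picture, using the network's numbers.

Run:
```python
from h import *
t=r.snapshot("top"); s=r.snapshot("side")
for n,a,b in(("bar",((111.6,210.3),(203.5,99.0)),((108.1,204.6),(208.8,92.8))),("tips",((122.6,211.2),(205.8,123.4)),((117.6,203.9),(209.9,117.1)))):
    A=tri((t,s),a);B=tri((t,s),b); print(n,A.round(1),B.round(1),(B-A).round(1))
print("tcp move",np.array([521.2,207.5,289])-np.array([508.9,208.6,277.1]))
go((498.5,-169.2,285),86.25)
```

```text
bar [502.3 202.6 204.3] [514.6 204.2 219. ] [12.2  1.6 14.6]
tips [505.8 206.3 122.5] [520.  213.6 134.5] [14.2  7.3 11.9]
tcp move [12.3 -1.1 11.9]
t 15.1 tcp [520.8 207.3 288.4] rot [ 1.7919e+02 -1.2000e-01  8.6380e+01] F [ 0.2 -0.4 -1.6] gap 60.8
ROW [np.float64(-0.3772), np.float64(0.0015), np.float64(0.0034), np.float64(0.13)]
```

No slip: the bar moved (12, 2, 15) mm against (12, −1, 12) plus the pad retraction. Carrying the pliers back gently.

```bash
python3 -m jog '[[-0.015,0,0,0,71],[-0.04,0,0.003,0,71],[-0.075,0,0.003,0.1,71],[-0.115,0.001,0.003,0.1,71],[-0.155,0.001,0.003,0.1,71],[-0.195,0.001,0.003,0.1,71],[-0.235,0.001,0.003,0.1,71],[-0.275,0.001,0.003,0.1,71]]' 35;  python3 -m jog '[[-0.035,0,0,0,71],[-0.06,0,0,0,71],[-0.08,0,0,0,71],[-0.092,0,0,0,71],[-0.1,0,0,0,71],[-0.1,0,0,0,71]]' 35; python3 -c "
from h import *
go((498.5,-169.2,285),86.25)"
```

```text
time: 15.9
tool_pos: [503.8, -69.4, 285.0]
tcp_rot: [179.2, -0.1, 86.3]
ft_force: [0.8, 0.3, -1.3]
finger_gap: 60.6
time: 16.5
tool_pos: [497.1, -169.8, 284.7]
tcp_rot: [179.2, -0.1, 86.2]
ft_force: [-0.9, -0.2, -2.1]
finger_gap: 60.5
t 16.5 tcp [ 497.1 -169.8  284.7] rot [ 1.7918e+02 -1.0000e-01  8.6220e+01] F [-0.9 -0.2 -2.1] gap 60.5
ROW [np.float64(0.0007), np.float64(0.0014), np.float64(-0.0003), np.float64(-0.03)]
```

```bash
python3 -m jog '[[0.0005,0.001,0.015,0,71],[0.0005,0.001,0.04,0,71],[0.0005,0.001,0.065,0,71],[0.0005,0.001,0.085,0,71],[0.0005,0.001,0.09,0,71],[0.0005,0.001,0.09,0,71],[0.0005,0.001,0.09,0,71]]' 35
python3 - <<'E'
from h import *
go((498.5,-169.2,186),86.25)
s=r.snapshot("side")
o=np.array([205,185]);im=cv2.resize(s["image"][185:285,205:305,::-1],None,fx=6,fy=6,interpolation=cv2.INTER_CUBIC)
# ideal bar outline at present height (rest xy), red, at bar centre height of tcp-75.4
z=r.sense()["tool_pos"][2]-75.4; a=np.radians(-3.75)
for dx,dy in((-5,-45),(-5,45),(5,-45),(5,45)):
    X=(495.8+dx*np.cos(a)-dy*np.sin(a),-168.4+dx*np.sin(a)+dy*np.cos(a),z)
    u=((proj(s,X)-o+.5)*6).astype(int); cv2.circle(im,(int(u[0]),int(u[1])),3,(0,0,255),1)
cv2.imwrite("pics/c10.png",im)
E
```

```text
time: 17.2
tool_pos: [500.0, -169.1, 195.7]
tcp_rot: [179.1, -0.1, 86.3]
ft_force: [0.8, -0.5, -1.4]
finger_gap: 60.6
t 17.2 tcp [ 500.  -169.1  195.7] rot [ 1.7911e+02 -8.0000e-02  8.6260e+01] F [ 0.8 -0.5 -1.4] gap 60.6
ROW [np.float64(-0.0002), np.float64(-0.0015), np.float64(0.0097), np.float64(0.01)]
```

View pics/c10.png

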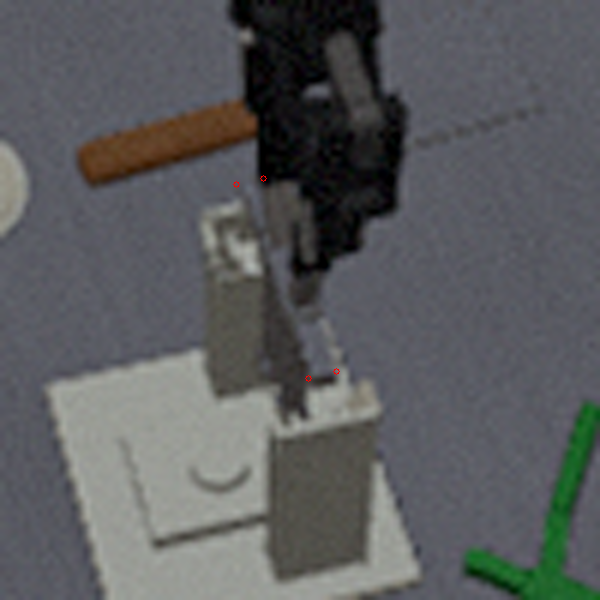

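The bar's near end, at crop (322,380), lies on the predicted outline (308–336, 375) over the notch mouths, so it is aligned. Lowering.

```bash
python3 -m jog '[[0,-0.001,0.005,0,71],[0,-0.001,0.01,0,71],[0,-0.001,0.015,0,71],[0,-0.001,0.015,0,71]]' 35; python3 -m jog '[[0,0,0.004,0,71],[0,0,0.008,0,71],[0,0,0.012,0,71],[0,0,0.012,0,71]]' 35
```

```text
time: 17.65
tool_pos: [498.9, -169.1, 180.0]
tcp_rot: [179.2, -0.1, 86.2]
ft_force: [-1.3, 0.0, -1.8]
finger_gap: 60.5
time: 18.05
tool_pos: [498.6, -168.8, 167.1]
tcp_rot: [179.2, -0.1, 86.2]
ft_force: [-0.4, 0.5, -1.4]
finger_gap: 61.1
```

```bash
python3 -m jog '[[0,0,0.001,0,71],[0,0,0.002,0,71],[0,0,0.003,0,71],[0,0,0.003,0,71]]' 35;python3 -m jog '[[0,0,0.001,0,71],[0,0,0.002,0,71],[0,0,0.002,0,71]]' 35
```

```text
time: 18.45
tool_pos: [498.6, -168.8, 164.0]
tcp_rot: [179.2, -0.1, 86.2]
ft_force: [-0.0, 0.8, -1.5]
finger_gap: 60.6
time: 18.75
tool_pos: [499.5, -168.9, 163.2]
tcp_rot: [179.1, -0.1, 86.2]
ft_force: [0.5, 1.2, 4.3]
finger_gap: 60.4
```

Bar contact at the expected height. Opening the fingers and backing off straight up.

```bash
python3 -m jog '[[0,0,0.001,0,74],[0,0,0.001,0,78],[0,0,0.001,0,85],[0,0,0,0,100],[0,0,0,0,100],[0,0,0,0,100],[0,0,0,0,100]]' 35; python3 -m jog '[[0,0,-0.01,0,100],[0,0,-0.03,0,100],[0,0,-0.06,0,100],[0,0,-0.1,0,100],[0,0,-0.12,0,100],[0,0,-0.12,0,100]]'; python3 -c "
from h import *
go((388,158,290),86.2)"
```

```text
time: 19.45
tool_pos: [499.5, -168.9, 163.3]
tcp_rot: [179.1, -0.1, 86.3]
ft_force: [0.9, 0.5, -0.6]
finger_gap: 85.6
time: 20.05
tool_pos: [499.4, -169.8, 288.7]
tcp_rot: [178.7, 0.1, 86.2]
ft_force: [0.3, -0.2, 0.2]
finger_gap: 85.1
t 20.05 tcp [ 499.4 -169.8  288.7] rot [1.7866e+02 6.0000e-02 8.6250e+01] F [ 0.3 -0.2  0.2] gap 85.1
ROW [np.float64(0.3198), np.float64(-0.1326), np.float64(-0.0013), np.float64(0.05)]
```

```bash
python3 -m jog '[[0.17,-0.12,0,0,100],[0.17,-0.12,0,0,100],[0.17,-0.12,0,0,100],[0.17,-0.12,0,0,100],[0.17,-0.12,0,0,100],[0.17,-0.12,0,0,100]]'
python3 - <<'E'
from h import *
s=r.snapshot("side");t=r.snapshot("top")
go((0,0,0),86)
for n,p in(("top",t),("side",s)):
    old=cv2.imread(f"pics/{n}0.png")[:,:,::-1]
    for l in("pliers_bar","pliers_grip","ring","jar_small","dish","spatula"):
        print(n,l,[(round(d["conf"],2),[round(float(x),1) for x in d["uv"]]) for d in r.pinpoint(p,l)][:4])
    d=cv2.GaussianBlur(cv2.absdiff(old,p["image"]),(3,3),0).max(2)
    for nm,(x,y,w,h) in {"stand":((265,195,60,60) if n=="top" else (210,195,70,95)),"drive":((95,185,75,80) if n=="top" else (160,120,85,60))}.items():
        c=d[y:y+h,x:x+w]>50; ys,xs=np.nonzero(c); print(n,nm,"changed px",c.sum(),(xs.min()+x,xs.max()+x,ys.min()+y,ys.max()+y) if c.any() else "")
cv2.imwrite("pics/c11.png",np.hstack([crop(t,(296,222),80,75,5),crop(s,(248,245),80,75,5)]))
E
```

```text
time: 20.65
tool_pos: [390.3, 8.7, 285.5]
tcp_rot: [178.6, 0.1, 86.4]
ft_force: [0.3, 1.3, -0.8]
finger_gap: 85.3
t 20.75 tcp [391.1   7.2 285.5] rot [1.7866e+02 9.0000e-02 8.6260e+01] F [ 0.9 -0.1  0.2] gap 85.3
ROW [np.float64(-0.0327), np.float64(-0.3898), np.float64(0.2855), np.float64(0.26)]
top pliers_bar [(0.79, [333.7, 187.9]), (0.65, [299.3, 220.4]), (0.45, [128.8, 224.0])]
top pliers_grip [(0.82, [306.3, 216.7]), (0.78, [312.8, 166.4])]
top ring [(0.69, [129.6, 224.9])]
top jar_small [(0.86, [259.4, 112.9])]
top dish [(0.91, [222.0, 256.5])]
top spatula [(0.81, [223.2, 188.6])]
top stand changed px 168 (np.int64(284), np.int64(324), np.int64(195), np.int64(241))
top drive changed px 1003 (np.int64(101), np.int64(169), np.int64(208), np.int64(264))
side pliers_bar [(0.81, [252.4, 239.1]), (0.74, [303.3, 286.8]), (0.67, [167.0, 242.8])]
side pliers_grip [(0.94, [252.8, 220.9]), (0.86, [313.5, 259.9]), (0.54, [213.9, 139.3])]
side ring [(0.65, [205.2, 144.4])]
side jar_small [(0.66, [338.5, 209.0])]
side dish [(0.6, [192.8, 223.6]), (0.17, [362.5, 317.6])]
side spatula [(0.67, [351.2, 247.6]), (0.58, [254.0, 204.8]), (0.32, [211.6, 137.9])]
side stand changed px 147 (np.int64(230), np.int64(249), np.int64(253), np.int64(271))
side drive changed px 466 (np.int64(167), np.int64(213), np.int64(120), np.int64(150))
```

The side-view difference in the stand region covers only the spot where the ring used to lie, so the pliers hang as at the start. The picture limit is reached, so I check the ring's closure by number: dark outer width, in mm, then and now.

Run:
```python
from h import *
t=r.snapshot("top"); g=lambda im:im.astype(float).min(2)
old=cv2.imread("pics/top0.png")[:,:,::-1]
def width(im,c,z,rows):
    out=[]
    for y in rows:
        x=np.arange(c-18,c+18.01,.1); v=np.interp(x,np.arange(512),g(im)[y])
        lo=(v.min()+np.median(np.r_[v[:40],v[-40:]]))/2; d=x[v<lo]
        a,b=onz(t,(d.min(),y),z),onz(t,(d.max(),y),z); out.append((round(np.linalg.norm(a-b),1),round((a[1]+b[1])/2,1)))
    return out
print("start",width(old,294,18,range(229,235)))
print("now",width(t["image"],129,62,range(222,228)))
print(g(t["image"])[222:228:2,112:146].astype(int))
```

```text
start [(np.float64(48.5), np.float64(-166.6)), (np.float64(49.0), np.float64(-166.8)), (np.float64(49.0), np.float64(-166.8)), (np.float64(48.7), np.float64(-166.6)), (np.float64(47.3), np.float64(-166.1)), (np.float64(44.6), np.float64(-166.6))]
now [(np.float64(48.6), np.float64(209.1)), (np.float64(48.6), np.float64(209.0)), (np.float64(48.4), np.float64(209.0)), (np.float64(47.3), np.float64(209.0)), (np.float64(45.5), np.float64(208.7)), (np.float64(43.7), np.float64(209.1))]
[[146 144 145 145 145 127  90  71  91 109 114 113  98  71  58  56  63  90
  113 116 114 103  89  80  78  71  58  67 113 146 150 151 152 151]
 [147 148 148 149 148 130  91  69  88 109 113 113 110 101  81  78  88 106
  115 116 112 101  91  84  80  74  57  74 118 149 153 152 151 150]
 [150 149 149 149 148 145 118  68  78  99 110 112 113 115 117 115 113 115
  116 113 106  95  87  73  62  62  62 100 138 151 151 139 117 115]]
```

The ring measures 48.6 mm wide now against 49.0 mm at the start, so it is fully closed and must be in the groove. Handing in.

```bash
python3 -c "
from h import *
print(r.hand_in()); print(r.sense()['time'])"
```

```text
the job is handed in; nothing more can be done
None
the job is handed in; nothing more can be done
```

I refitted the ring and handed the job in at about 21 s of the 61 s allowed; there is no verdict to report. I carried the spread ring over and slid it down the spindle. Contact came about 5 mm below the nominal disc height. I pressed the disc to its hard stop with about 14 N, then let the ring close while following it. The pliers then came out and went back into the stand.

**Checks that agreed:**
- **Ring closed:** its outer width is 48.6 mm now against 49.0 mm closed at the start. On the full 36 mm spindle it could not close that far, so it should be in the groove. In the picture it looked level and centred.
- **Pliers drawn out:** the wrist force fell back to the pliers' own weight, so the ring stayed behind.
- **Pliers in the stand:** the bar touched down at the expected height. In the side view, the stand region has changed only where the ring used to lie.

**Not confirmed:**
- **Disc travel:** I could not measure how far down the ring holds the disc; I infer it from the closed ring.
- **Bar position from the top:** the network put the bar about 4 pixels from where it was at the start. I trusted the side view, where it had not moved.
- **Spindle height from the pictures:** this came out about 6 mm too low, so I went by feel.
- **Last close-up of the stand:** it could not be viewed because the picture limit was reached, so the final checks are by numbers only.
- **Other things on the bench:** I did not measure them all. The arm stayed clear of them apart from the drive and stand.

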